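Clamp two finds cases in the stacking cradle

ROBOT

A 6-joint arm with a two-finger parallel gripper is mounted at the origin on a cart in front of the work surface, level with it; the furniture and walls round the work are solid. World frame = base frame: x ahead of the robot, y to its left, z up, the work surface at z = 0. Lengths are in m, angles in rad, forces in N, time in s.
With the tool pointing down it reaches from about 0.35 to 0.875 m from the base axis. Payload 15.5 kg.
Tool frame: the origin (TCP) lies between the finger pads; the fingertips stand 19 mm ahead of it and the grasp point (between the pads) is the TCP; z points along the fingers, y is the line along which they close (so a half turn about z gives the same grasp; the last joint's range is limited). The gripper opens to 85 mm and grips with 20 to 120 N. Pads are 22 mm wide; open, the fingers measure 114 mm over their backs; the gripper's body (76 mm by 85 mm) begins 54 mm behind the grasp point. The pads swing forward as they close: fully open they stand 13 mm farther back than shut.
Start: joints at [1.22, 0.494, 1.345, -0, 1.302, -0.096], TCP at [0.158, 0.605, 0.25] pointing down, gripper open.
Joint ranges: [-2.91, 2.91], [-0.82, 2.16], [0.22, 2.67], [-1.22, 4.37], [0.12, 2.79], [-3.08, 3.08]. Speed limits (rad/s): [1.89, 1.89, 2.57, 3.01, 3.01, 3.01].

INTERFACE

Orientations are given as a rotation vector (axis times angle).
In Python, from workcell import manip gives the robot as it stands. The module is installed in compiled form; this text tells all that it offers.
- The arm moves only by the tool move_arm, never from a script. Its argument "plan" is a list of rows, each an object with "grip": the opening, from -1 (shut) to 1 (fully open); "travel": the shift along the world's x, y, z in units of 0.75 m (1.0 is 0.75 m), a list of three; "angular": the turn, a rotation vector about the world's x, y, z in units of 120 degrees (1.0 is 120 degrees), a list of three. In form: [{"grip": grip, "travel": [tx, ty, tz], "angular": [wx, wy, wz]}, ...]. A call has 1 to 8 rows; each row is the pose to reach, as a shift and turn from the pose commanded when the call began; what a row does not reach only later rows make up. A row lasts 1/8 s, in which the tool goes at most 62.5 mm and 10.7 degrees, less where a joint would pass 70% of its speed; a pose out of reach is approached as far as the arm can. A call with a number of a shift or a turn outside -1 to 1 is refused whole. A call with a gripper value outside its range is refused whole. The fingers move at their own pace and stop on an object; "newtons" is the grip in N (left out, the last holds). Time passes only in rows, so rows that repeat a pose let the fingers close. It gives the time, the measured TCP pose, the force, the opening and the grip force at its end, in the units of the state.
- manip.sense(): the state, without advancing time (a new reading comes with each control period).
- manip.get_image(name): name is "scene" or "top"; returns a dict with "pixels" (384x512x3 uint8, red, green, blue), "z_map" (384x512 float32, m along the optical axis (not along the pixel's ray), 0 where there is no reading), "fov_y" (degrees; the focal length in pixels is half the picture's height over the tangent of half this angle, whatever the lens; pixels are square), "cx", "cy" (the principal point, pixels), "k1" (the pictures are not rectified: a ray, as slopes to the right and down, at radius r is drawn at 1 + k1 r^2 times it, then the intrinsics apply), "R" (3x3) and "t" (3): a world point X has camera coordinates R X + t. Camera axes: x right, y down, z forward; pixel columns grow to the right and rows downward; lengths in m; the calibration is good to about 2 mm. A picture is of the moment at which its call begins.
- manip.sign_off(): hands the job in; it is judged then, once.
The state is a dict: "time": time; "joint_positions": joint angles; "joint_velocities": joint speeds; "tau": joint torques, N m; "ee_pos": TCP position; "orientation": TCP orientation; "ft_force": force on the tool from outside, world axes, zero at the start; "moment": the same for the moment, N m; "width": opening from 0.0 (shut) to 1.0 (fully open); "grasp_force": force on a finger pad.
Only numpy, scipy, OpenCV 4.12 (cv2) and the standard library are available. Lean on these libraries where they do the work, as an engineer would, in place of code of your own. Each camera call takes 0.05 s, during which the arm holds its last target. There are 200 camera calls.

TASK

Load the stacking cradle: loosen the clamp knob and draw the end stop back to make room, then stack the two closed cases squarely on the cradle, midway across it, the deep one below and the shallow one on top. Push the end stop up until it holds the column snugly against the backstop, and turn the knob clockwise to clamp it firmly there. Leave everything else on the worktop where it stands.

Things in the scene. Friction and masses are not known exactly. Their poses are not given: they have to be found in the camera images.
- cradle: Aluminium stacking cradle fixed to the worktop: a flat bar 320 mm long (own x -135 to +185 mm), 84 mm wide (y), 12 mm thick; at its far (+x) end an upright backstop 84 mm wide, inner face at x = +170 mm, top 106 mm above the worktop. Cases stand on the bar's top (z = 12 mm). Origin: underside of the bar on its centre line; x runs along it to the backstop, z up.
- end_stop (a joint): Slide of the end stop along the cradle's +x, m, 0 to 0.13. The gap between its face and the backstop is 0.180 m minus this value: 0 = fully open; 0.060 = touching a 120 mm case that stands against the backstop. Cannot be slid while the clamp is tight.
- stop_face (a point): Centre of the end stop's flat upright face (80 mm wide, 10 mm thick, top 94 mm above the worktop), which looks to the backstop; 54 mm above the worktop; axes as the cradle's. Behind it (-x) is a grey foot 72 mm long, 97 mm wide, top 38 mm above the worktop, that carries the clamp knob.
- clamp_knob (a joint): Angle of the clamp knob, rad, 0 to 1.5, growing clockwise as seen from its outer end (clockwise tightens). Runs free below 0.6, begins to grip at about 0.8, firmly tight above 1.0, hard stop at 1.5. Stays where it is left; when free, the knob can be used to drag the end stop.
- knob_grip (a point): Grip point of the black clamp knob: on its axis, in its wing (bar 46 mm long, 14 thick, 30 high), 11 mm below the wing's outer end, 26 mm above the underside of its 42 mm round flange. z points out along the axis, which leans 35 degrees from vertical to the cradle's -x; x runs along the wing, y across it. Turns with the knob; at 0.7 rad the wing lies in the cradle's x-z plane.
- deep_case: The deeper of two closed grey plastic finds cases: 120 mm long (x), 58 mm wide (y), 55 mm high, flat top, black latches on the long sides. Origin: centre of its underside.
- shallow_case: The shallower closed grey plastic finds case: 120 mm long (x), 58 mm wide (y), 32 mm high, otherwise like the deep one. Origin: centre of its underside. (The tiled counter at the right, y below -0.19, on which both cases start, lies 3.5 mm below the rest of the worktop.)
- dropper: Bystander, to be left alone: small brown dropper bottle, 34 mm across, 102 mm tall. Origin: centre of its underside.
- vial: Bystander, to be left alone: glass sample vial with a screw cap, 29 mm across, 72 mm tall. Origin: centre of its underside.
- jar: Bystander, to be left alone: square open glass jar, 112x102x102 mm. Origin: centre of its underside.
- wash_bottle: Bystander, to be left alone: white squeeze bottle with a bent spout, 65 mm across, 193 mm tall (spout overhangs 80 mm to its own +y). Origin: centre of its underside.
- tape_b: Bystander, to be left alone: roll of tape lying flat near the front edge, 96 mm across, 25 mm high. Origin: centre of its underside.

How it is judged:
On the way, in this order (a step that is already met when the one before it is completed fails the run):
1. the knob is loosened and the end stop drawn back, leaving more than 130 mm to the backstop (value of joint clamp_knob below 0.75 rad and value of joint end_stop below 0.05 m), for 0.1 s.
2. the deep case stands flat on the cradle, midway across (12 mm) (y of deep_case in the frame of cradle between -0.012 and 0.012 m and z of deep_case in the frame of cradle between 0.008 and 0.016 m and x of deep_case in the frame of cradle between 0 and 0.118 m and angle between deep_case's own z axis and vertical below 0.06 rad), for 0.2 s.
3. the shallow case lies flat on the deep one (all of step 2 and z of shallow_case in the frame of deep_case between 0.051 and 0.059 m and y of shallow_case in the frame of cradle between -0.012 and 0.012 m and angle between shallow_case's own z axis and vertical below 0.06 rad), for 0.2 s.
4. the end stop is up against the column (gap to the backstop under 124.5 mm) (value of joint end_stop between 0.0555 and 0.064 m), for 0.1 s.
At the end, for the whole second after the job is handed in: The deep case stands flat on the cradle and the shallow one flat on it, both along the cradle within 0.1 rad, within 12 mm of its centre line and 6 mm of the place against the backstop, at rest; the end stop leaves less than 124.5 mm to the backstop; the clamp knob is beyond 1.0 rad (all of step 4 and y of deep_case in the frame of cradle between -0.012 and 0.012 m and z of deep_case in the frame of cradle between 0.008 and 0.016 m and x of deep_case in the frame of cradle between 0.103 and 0.115 m and z of shallow_case in the frame of deep_case between 0.051 and 0.059 m and y of shallow_case in the frame of cradle between -0.012 and 0.012 m and x of shallow_case in the frame of cradle between 0.103 and 0.115 m and angle between the x axis of each of deep_case, shallow_case and the x axis of cradle, either way round below 0.1 rad and angle between each of deep_case, shallow_case's own z axis and vertical below 0.06 rad and linear speed of each of deep_case, shallow_case below 0.02 m/s and value of joint clamp_knob above 1 rad); the robot touches nothing.
It fails at once if a bystander is moved more than 30 mm or tipped (distance of any of dropper, vial, jar, wash_bottle, tape_b from where it was at the start of the episode above 0.03 m or angle between any of dropper, vial, jar, wash_bottle, tape_b's own z axis and vertical above 0.3 rad).
It also fails if it takes over 72 s, if anything falls off the work surface, if the arm or the gripper's body presses on something with over 40 N, if the wrist force passes 120 N, or if a joint passes its speed limit or range.

## Working session

There is one attempt and no reset: what is moved stays moved. The work goes in short steps, Python scripts to look and compute and a tool call to move; the robot and the scene stay as the last step left them, time stands still between calls to the robot, and variables do not carry over. Pictures are saved under pics/ and viewed, at most 10 in all, crops included, and the job is handed in when it is done.

Besides the shell and the picture viewer there is one more tool, called after "Request:" by a JSON object that holds its "op" and its "data", one argument or row to a line. move_arm: Moves the arm, as the interface text tells. Shifts and turns lie within -1 to 1; 1 stands for 0.75 m of shift or 120 degrees of turn. Its arguments: {"type":"object","properties":{"plan":{"type":"array"},"newtons":{"type":"number"}},"required":["plan"]}

```bash
mkdir -p pics
cat > h.py <<'E'
import numpy as np, cv2
from workcell import manip
def cam(n):
    d=manip.get_image(n); np.savez(f'{n}.npz',**d); return d
def world(d):
    z=d['z_map']; f=z.shape[0]/2/np.tan(np.radians(d['fov_y'])/2)
    h,w=z.shape; K=np.array([[f,0,d['cx']],[0,f,d['cy']],[0,0,1.]])
    u,v=np.meshgrid(np.arange(w),np.arange(h))
    p=np.stack([u,v],-1).reshape(-1,1,2).astype(float)
    q=cv2.undistortPoints(p,K,np.array([float(d['k1']),0,0,0,0])).reshape(h,w,2)
    P=np.dstack([q*z[...,None],z])
    W=(P-d['t'])@d['R']; W[z==0]=np.nan
    return W
def pix(d,X):
    z=d['z_map'].shape; f=z[0]/2/np.tan(np.radians(d['fov_y'])/2)
    c=np.asarray(X)@d['R'].T+d['t']; s=c[...,:2]/c[...,2:]
    s=s*(1+d['k1']*(s**2).sum(-1,keepdims=True)); return s*f+[d['cx'],d['cy']]
E
cat > a.py <<'E'
from h import *
a=[]
for n in('scene','top'):
    d=cam(n);print(n,d['fov_y'],d['k1'],(-d['R'].T@d['t']).round(3))
    cv2.imwrite(f'pics/{n}0.png',cv2.resize(d['pixels'][...,::-1],(800,600)))
print(manip.sense())
E
python3 a.py
```

```text
scene 44.58597478693794 0.023758668420423783 [-0.302 -0.73   0.65 ]
top 50.31641573158168 0.038886581417872504 [ 0.279 -0.276  1.267]
{'time': 0.1, 'joint_positions': array([ 1.21949759e+00,  4.94121378e-01,  1.34603051e+00,  3.93435929e-07,
        1.30251955e+00, -9.55005156e-02]), 'joint_velocities': array([ 3.46607132e-04, -1.62664813e-03, -2.02504209e-03,  9.56735734e-04,
       -2.58888901e-05, -8.21082587e-05]), 'tau': array([ 8.15540134e-04, -8.83589244e+01, -3.84566903e+01, -2.88568708e-05,
        5.03590505e-03,  4.82856728e-05]), 'ee_pos': array([0.15803322, 0.60439152, 0.24977277]), 'orientation': array([-4.00681901e-01, -3.11569442e+00,  1.65218072e-03]), 'ft_force': array([ 0.67210265, -0.72865983, -0.09343424]), 'moment': array([0.0481127 , 0.00757961, 0.01953449]), 'grasp_force': 0.0, 'width': 0.9983960123229597}
```

View pics/scene0.png

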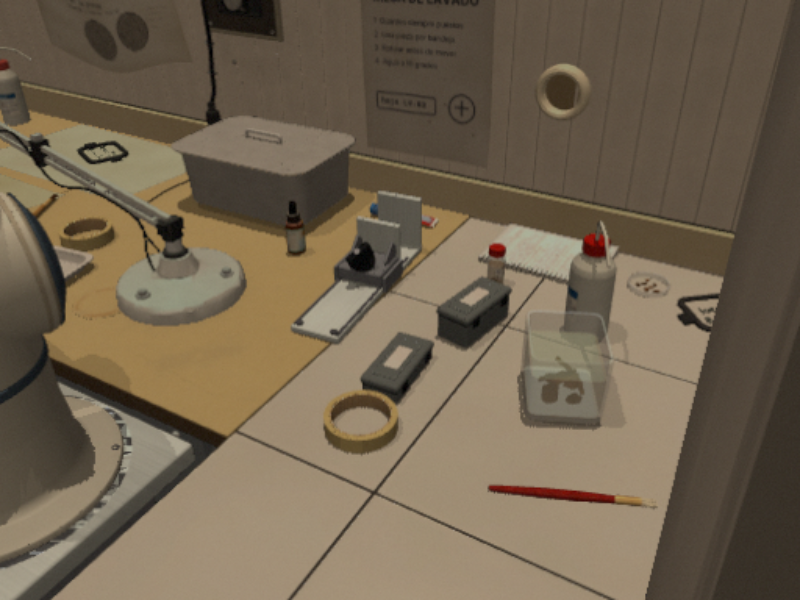

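View pics/top0.png

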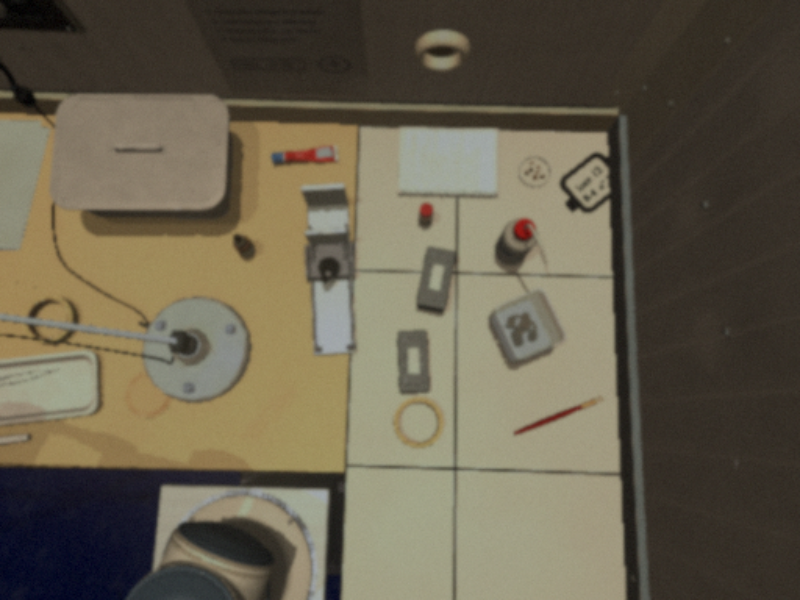

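The scene view shows the cradle at (360,270), the deep case (475,310), the shallow case (398,365), the lamp (180,280) and the dropper (295,230). In the top view the cradle bar spans (315–355, 185–352), the deep case is at (437,280), the shallow case at (413,362) and the knob at (329,268).

```bash
cat > b.py <<'E'
from h import *
def rect(W,m,name):
    P=W[m]; 
    k=cv2.minAreaRect((P[:,:2]*1000).astype(np.float32)); print(name,len(P),'rect mm',np.round(k[0],1),np.round(k[1],1),round(k[2],1),'z med',np.nanmedian(P[:,2]).round(4),'med',np.median(P[:,:2],0).round(4))
def box(W,x0,x1,y0,y1,z0,z1):
    return (W[...,0]>x0)&(W[...,0]<x1)&(W[...,1]>y0)&(W[...,1]<y1)&(W[...,2]>z0)&(W[...,2]<z1)
def roi(W,u0,u1,v0,v1):
    m=np.zeros(W.shape[:2],bool); m[int(v0*.64):int(v1*.64),int(u0*.64):int(u1*.64)]=1; return m
if __name__=='__main__':
    d=dict(np.load('top.npz')); W=world(d)
    r=roi(W,410,465,240,320); rect(W,r&(W[...,2]>.044),'deep')
    r=roi(W,385,445,322,400); rect(W,r&(W[...,2]>.02),'shallow')
    r=roi(W,295,365,170,365)
    rect(W,r&(W[...,2]>.008)&(W[...,2]<.018),'bar')
    rect(W,r&(W[...,2]>.1),'backstop')
    rect(W,r&(W[...,2]>.085)&(W[...,2]<.1),'stop top')
    rect(W,r&(W[...,2]>.03)&(W[...,2]<.045),'foot')
    m=roi(W,300,360,250,290)&(W[...,2]>.05)&(W[...,2]<.085); rect(W,m,'knob')
    for n,b in dict(jar=(480,575,280,375),vial=(410,440,195,230),wash=(490,550,210,275),drop=(228,262,230,262),tape=(385,450,395,455),lamp=(0,260,280,410)).items():
        rect(W,roi(W,*b)&(W[...,2]>.02),n); print(np.nanmax(W[roi(W,*b)][:,2]))
    d=dict(np.load('scene.npz')); W=world(d)
    print('scene')
    rect(W,box(W,.3,.7,-.2,0,.008,.018),'bar'); rect(W,box(W,.3,.9,-.2,0,.1,.12),'backstop');rect(W,box(W,.3,.9,-.2,0,.088,.098),'stop')
    rect(W,box(W,.45,.8,-.2,-.05,.045,.085)&(np.array(d['pixels']).max(-1)<60),'knob')
    rect(W,box(W,.3,.7,-.33,-.2,.048,.06),'deep');rect(W,box(W,.3,.7,-.33,-.2,.024,.034),'shallow')
    print(manip.sense()['time'])
E
python3 b.py
```

```text
deep 733 rect mm [ 555.4 -354.8] [ 62.6 120. ] 79.9 z med 0.0513 med [ 0.5546 -0.3535]
shallow 757 rect mm [ 387.5 -315.4] [131.9  60.4] 4.1 z med 0.0286 med [ 0.3934 -0.3135]
bar 1590 rect mm [ 596.3 -134.9] [386.4 108.3] 6.5 z med 0.0121 med [ 0.5055 -0.1489]
backstop 128 rect mm [ 677.4 -131. ] [93.4 81.2] 2.1 z med 0.1053 med [ 0.7147 -0.1312]
stop top 159 rect mm [ 638.5 -137.3] [148.3  81.1] 4.7 z med 0.0931 med [ 0.6324 -0.1343]
foot 534 rect mm [ 631.8 -137.2] [159.   96.4] 6.3 z med 0.0374 med [ 0.5986 -0.1412]
knob 167 rect mm [ 570.  -141.6] [66.4 67.8] 2.3 z med 0.0644 med [ 0.5691 -0.1425]
jar 1527 rect mm [ 463.4 -528.1] [111.6 102.6] 25.3 z med 0.066 med [ 0.4634 -0.528 ]
0.10554203317483354
vial 119 rect mm [ 687.1 -332.2] [27.8 30.6] 23.0 z med 0.0648 med [ 0.6825 -0.3311]
0.07333252483786776
wash 600 rect mm [ 613.1 -521.9] [103.8  59.2] 52.6 z med 0.1233 med [ 0.6123 -0.502 ]
0.19099409193838168
drop 139 rect mm [609.4  24.2] [25.7 32.9] 53.3 z med 0.0618 med [0.6055 0.0226]
0.10369087214793188
tape 180 rect mm [ 277.5 -327.8] [90.7 92.8] 1.7 z med 0.022 med [ 0.2769 -0.3344]
0.028139534301175946
lamp 4461 rect mm [398.4 244.3] [217.5 472.6] 1.1 z med 0.0353 med [0.4106 0.118 ]
0.18499287325575817
scene
bar 1354 rect mm [ 551.1 -149.4] [294.7  97.2] 5.9 z med 0.0126 med [ 0.4861 -0.1592]
backstop 105 rect mm [ 714.4 -132.9] [16.3 83.3] 5.9 z med 0.1046 med [ 0.7133 -0.1338]
stop 189 rect mm [ 670.7 -137.9] [93.5 82. ] 5.2 z med 0.0931 med [ 0.6374 -0.1375]
knob 262 rect mm [ 582.2 -146.3] [92.9 71. ] 4.9 z med 0.059 med [ 0.566  -0.1539]
deep 46 rect mm [ 592.8 -325. ] [ 10.2 185.3] 89.8 z med 0.0513 med [ 0.5237 -0.3266]
shallow 670 rect mm [ 508.1 -307.1] [348.6  45.7] 0.0 z med 0.0292 med [ 0.3921 -0.3105]
0.1
```

```bash
cat > c.py <<'E'
from h import *; from b import *
t=dict(np.load('top.npz')); s=dict(np.load('scene.npz')); T=world(t); S=world(s)
def show(d,u0,u1,v0,v1): return cv2.resize(d['pixels'][v0:v1,u0:u1,::-1],(400,500),interpolation=cv2.INTER_CUBIC)
cv2.imwrite('pics/c.png',np.hstack([show(t,185,241,125,195),show(s,205,261,125,195)]))
# bar edges, open part, per x slice
for n,W,r in(('top',T,roi(T,295,365,170,365)),('scene',S,box(S,.3,.9,-.25,-.05,-1,1))):
    rows=[]
    for x in np.arange(.42,.52,.01):
        P=W[r&(abs(W[...,0]-x)<.005)&(W[...,2]>.007)&(W[...,2]<.017)]
        rows.append([x,P[:,1].min(),P[:,1].max()])
    R=np.array(rows); print(n,(R[:,2]-R[:,1]).round(4)); 
    for c in(1,2): print(np.polyfit(R[:,0]-.47,R[:,c],1).round(4))
    c=np.polyfit(R[:,0],R[:,1:].mean(1),1);print('mid',c.round(4), 'min x of bar',W[r&(W[...,2]>.007)&(W[...,2]<.017)][:,0].min())
    for z0,z1,m in((.1,.112,'back'),(.088,.099,'stop')):
        P=W[r&(W[...,2]>z0)&(W[...,2]<z1)]
        if m=='stop': P=P[P[:,0]<.66]
        else: P=P[P[:,0]>.69]
        k=cv2.minAreaRect((P[:,:2]*1000).astype(np.float32)); print(m,np.round(k[0],1),np.round(k[1],1),round(k[2],1))
def case(W,m,n):
    P=W[m][:,:2]; Z=W[m][:,2]; 
    A=np.degrees(cv2.PCACompute(P.astype(np.float32),None)[1][0]); a=cv2.PCACompute(P.astype(np.float32),None)[1][0]
    q=(P-P.mean(0))@np.array([[a[0],-a[1]],[a[1],a[0]]]); lo,hi=np.percentile(q,[1,99],axis=0)
    print(n,P.mean(0).round(4),'yaw',np.degrees(np.arctan(a[1]/a[0])).round(1),(hi-lo).round(4),'ctr',(P.mean(0)+np.array([[a[0],-a[1]],[a[1],a[0]]])@((lo+hi)/2)).round(4))
case(T,roi(T,410,465,240,320)&(abs(T[...,2]-.0515)<.004),'deep'); case(T,roi(T,385,445,322,400)&(abs(T[...,2]-.0285)<.004),'shallow')
case(S,roi(S,430,515,270,345)&(abs(S[...,2]-.0515)<.005),'deepS'); case(S,roi(S,355,440,330,400)&(abs(S[...,2]-.0285)<.004),'shalS')
E
python3 c.py
```

```text
top [0.0926 0.0812 0.0808 0.0811 0.0841 0.0843 0.0813 0.0815 0.0843 0.0814
 0.0815]
[ 0.1308 -0.1953]
[ 0.0888 -0.1122]
mid [ 0.1098 -0.2054] min x of bar 0.40239141706318626
back [ 715.9 -129.5] [15.8 81.2] 3.0
stop [ 630.2 -137.3] [11.4 77.3] 5.4
scene [0.0821 0.0846 0.0826 0.0823 0.0807 0.0809 0.0792 0.0815 0.0831 0.0817
 0.0814]
[ 0.1024 -0.1979]
[ 0.0872 -0.1161]
mid [ 0.0948 -0.2016] min x of bar 0.40091914895037983
back [ 784.7 -182.2] [ 68.4 227.2] 55.6
stop [ 630.6 -140.4] [13.4 77.1] 5.7
deep [ 0.5546 -0.3536] yaw -10.3 [0.1163 0.0567] ctr [ 0.5553 -0.3537]
shallow [ 0.3935 -0.3138] yaw 3.5 [0.1159 0.0563] ctr [ 0.3943 -0.3136]
deepS [ 0.5506 -0.3584] yaw -10.0 [0.1163 0.057 ] ctr [ 0.5552 -0.3571]
shalS [ 0.3903 -0.3182] yaw 2.8 [0.1161 0.0562] ctr [ 0.3942 -0.3164]
```

View pics/c.png

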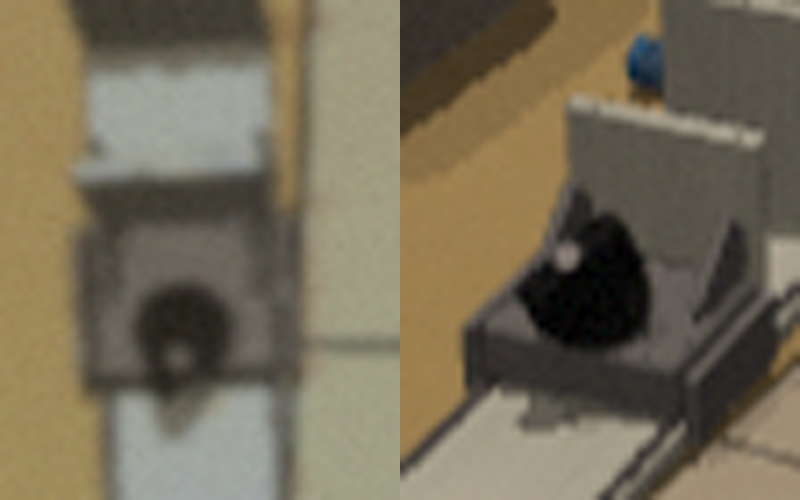

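The close crop shows the foot, the plate and the black knob with a pale dot: top view (178,357) and scene view (567,256) in the crop. I'll fit the wing in the axis frame.

```bash
cat > k.py <<'E'
from h import *; from b import *
import sys
t=dict(np.load('top.npz')); s=dict(np.load('scene.npz'))
y=.098; O=np.array([.5384,-.1484,0]); C=np.array([[np.cos(y),-np.sin(y),0],[np.sin(y),np.cos(y),0],[0,0,1]])
a=np.radians(35); n=np.array([-np.sin(a),0,np.cos(a)]); e1=np.array([np.cos(a),0,np.sin(a)]); e2=np.array([0,1.,0])  # e1 x e2 = n
B=np.stack([e1,e2,n],1)
def loc(d,dark=60):
    W=(world(d)-O)@C; m=(d['pixels'].max(-1)<dark)&box(W,-.12,.1,-.035,.035,.042,.1)
    return W,m
if __name__=='__main__':
  for nm,d,(u,v) in(('top',t,(209.9,175)),('scene',s,(228.4,160.8))):
    W,m=loc(d); P=W[m]; dot=W[int(round(v)),int(round(u))]
    Q=P@B; print(nm,len(P),'cradle rng',P.min(0).round(3),P.max(0).round(3),'dot',dot.round(4),'dotQ',(dot@B).round(4))
    h=Q[:,2]; top=np.percentile(h,98); print('h',np.percentile(h,[2,25,50,75,98]).round(4))
    for lo,hi in((0,.006),(.006,.012),(.012,.02),(.02,.03),(.03,.045)):
        q=Q[(h<=top+.003-lo)&(h>top+.003-hi)][:,:2].astype(np.float32)
        if len(q)>5:
            k=cv2.minAreaRect(q*1000); print(lo,len(q),'ctr',np.round(k[0],1),np.round(k[1],1),round(k[2],1),'mean',(q.mean(0)*1000).round(1))
E
python3 k.py
```

```text
top 124 cradle rng [ 0.004 -0.018  0.042] [0.048 0.019 0.086] dot [ 0.013  -0.0011  0.0791] dotQ [ 0.056  -0.0011  0.0573]
h [0.0229 0.0274 0.0309 0.0505 0.0558]
0 13 ctr [57.9 -0.5] [10.8 37.2] 53.2 mean [59.3  0.1]
0.006 33 ctr [58.5 -0.3] [13.7 38.7] 61.1 mean [59.3 -0.2]
0.012 9 ctr [61.7 -2.4] [14.4 32.2] 59.2 mean [67.9 -2.2]
0.02 20 ctr [57.3 -2.4] [37.7 32.5] 4.5 mean [64.4 -1.6]
0.03 49 ctr [57.  -2.3] [37.1 33.4] 50.8 mean [56.8 -0.8]
scene 251 cradle rng [-0.002 -0.035  0.042] [0.091 0.033 0.087] dot [ 0.0165 -0.      0.0754] dotQ [ 0.0568 -0.      0.0523]
h [-0.0069  0.0249  0.0339  0.0496  0.0555]
0 34 ctr [55.2 -1.7] [12.3 42.7] 64.5 mean [53.9 -1.2]
0.006 46 ctr [55.9 -2.1] [14.5 43.4] 57.1 mean [56.4 -4.6]
0.012 29 ctr [53.8 -5.1] [ 6.8 45.4] 57.9 mean [53.2 -5.8]
0.02 43 ctr [ 49.1 -10.4] [19.  45.2] 54.8 mean [52.5 -5.9]
0.03 70 ctr [ 47.1 -10.9] [19.7 41. ] 55.5 mean [ 50.9 -11.5]
```

```bash
cat > g.py <<'E'
from k import *
from scipy.spatial.transform import Rotation as Ro
def down(yaw):  # tool y at yaw, z down
    yv=np.array([np.cos(yaw),np.sin(yaw),0]); z=np.array([0,0,-1.]); return np.stack([np.cross(yv,z),yv,z],1)
def knob(j):    # tool for knob angle j
    psi=.7-j; w=C@(np.cos(psi)*e1+np.sin(psi)*e2); N=C@n; yv=np.cross(N,w); return np.stack([np.cross(yv,-N),yv,-N],1)
def go(*tg):
    s=manip.sense(); R0=Ro.from_rotvec(s['orientation']); print('t',s['time'],'pos',s['ee_pos'].round(4),'w',round(float(s['width']),3),'q',s['joint_positions'].round(2))
    for p,R in tg:
        print('travel',((np.array(p)-s['ee_pos'])/.75).round(4).tolist(),'ang',((Ro.from_matrix(R)*R0.inv()).as_rotvec()/np.radians(120)).round(4).tolist())
KG=np.array([.559,-.1474,.070]); N=C@n
E
python3 - <<'E'
from g import *
S=world(s);T=world(t)
for W in(S,T):
    P=W[box(W,.1,.6,-.25,.7,.12,.9)]; print(len(P)); 
    for y0 in np.arange(-.2,.7,.1):
        q=P[(P[:,1]>=y0)&(P[:,1]<y0+.1)]
        if len(q): print(round(y0,1),len(q),q.max(0).round(2),q.min(0).round(2))
go(([.158,.604,.36],down(1.316)),(KG+.1*N+[-.0,0,.1],knob(1.24)),(KG+.08*N,knob(1.24)))
E
```

```text
1632
-0.1 24 [ 0.11 -0.01  0.33] [ 0.1  -0.07  0.3 ]
0.0 76 [0.43 0.1  0.14] [0.39 0.09 0.12]
0.1 392 [0.43 0.2  0.16] [0.37 0.1  0.12]
0.2 320 [0.44 0.3  0.17] [0.39 0.2  0.12]
0.3 313 [0.45 0.4  0.18] [0.4  0.3  0.14]
0.4 384 [0.46 0.5  0.22] [0.41 0.4  0.15]
0.5 123 [0.46 0.57 0.2 ] [0.44 0.5  0.16]
1511
-0.1 494 [ 0.12 -0.    0.33] [ 0.1  -0.07  0.22]
0.0 252 [0.43 0.1  0.33] [0.1  0.   0.12]
0.1 292 [0.43 0.2  0.16] [0.37 0.1  0.12]
0.2 230 [0.43 0.3  0.17] [0.38 0.2  0.12]
0.3 239 [0.44 0.4  0.18] [0.4  0.3  0.14]
0.4 4 [0.43 0.41 0.16] [0.41 0.4  0.15]
t 0.1 pos [0.158  0.6044 0.2498] w 0.998 q [ 1.22  0.49  1.35  0.    1.3  -0.1 ]
travel [-0.0, -0.0005, 0.147] ang [0.0005, -0.0002, 0.0005]
travel [0.4585, -1.0099, 0.0029] ang [0.0559, -0.287, -0.086]
travel [0.4737, -1.0084, -0.1523] ang [0.0559, -0.287, -0.086]
```

Request:
{"op": "move_arm", "data": {
  "plan": [
    {"grip": 0.0,"travel": [0.03,-0.02,0.09],"angular": [0,0,0]},
    {"grip": 0.0,"travel": [0.08,-0.1,0.14],"angular": [0,0,0]},
    {"grip": 0.0,"travel": [0.46,-0.9,0.14],"angular": [0,0,0]},
    {"grip": 0.0,"travel": [0.46,-0.9,0.14],"angular": [0,0,0]},
    {"grip": 0.0,"travel": [0.46,-0.9,0.14],"angular": [0,0,0]},
    {"grip": 0.0,"travel": [0.46,-0.9,0.14],"angular": [0,0,0]},
    {"grip": 0.0,"travel": [0.46,-0.9,0.14],"angular": [0,0,0]},
    {"grip": 0.0,"travel": [0.46,-0.9,0.14],"angular": [0,0,0]}
  ]
}}

```text
time: 1.1
ee_pos: [0.369, 0.2077, 0.3492]
orientation: [0.4, 3.116, 0.0]
ft_force: [1.6, 0.2, -0.4]
width: 0.498
grasp_force: 0.0
```

```bash
python3 -c "
from g import *
go((KG+.1*N+[-.0,0,.08],knob(1.24)),(KG+.08*N,knob(1.24)))"
```

```text
t 1.1 pos [0.369  0.2077 0.3492] w 0.498 q [ 0.37  0.1   1.65 -0.    1.39 -0.94]
travel [0.1772, -0.481, -0.1563] ang [0.0555, -0.2867, -0.0863]
travel [0.1924, -0.4795, -0.2848] ang [0.0555, -0.2867, -0.0863]
```

Request:
{"op": "move_arm", "data": {
  "plan": [
    {"grip": 0.0,"travel": [0.06,-0.24,0],"angular": [0,0,0]},
    {"grip": 0.0,"travel": [0.06,-0.24,0],"angular": [0,0,0]},
    {"grip": 0.0,"travel": [0.06,-0.24,0],"angular": [0,0,0]},
    {"grip": 0.0,"travel": [0.177,-0.481,-0.156],"angular": [0.0555,-0.2867,-0.0863]},
    {"grip": 0.0,"travel": [0.177,-0.481,-0.156],"angular": [0.0555,-0.2867,-0.0863]},
    {"grip": 0.0,"travel": [0.177,-0.481,-0.156],"angular": [0.0555,-0.2867,-0.0863]},
    {"grip": 0.0,"travel": [0.177,-0.481,-0.156],"angular": [0.0555,-0.2867,-0.0863]},
    {"grip": 0.0,"travel": [0.177,-0.481,-0.156],"angular": [0.0555,-0.2867,-0.0863]}
  ]
}}

```text
time: 2.1
ee_pos: [0.5011, -0.1526, 0.2313]
orientation: [0.562, 2.486, 0.251]
ft_force: [1.4, -0.1, -0.0]
width: 0.503
grasp_force: 0.0
```

```bash
python3 -c "
from g import *
go((KG+.05*N,knob(1.24)),(KG+.0035*N,knob(1.24)))"
```

```text
t 2.1 pos [ 0.5011 -0.1526  0.2313] w 0.503 q [-0.65  0.25  2.05  0.87  0.54 -2.48]
travel [0.0392, 0.0031, -0.1605] ang [0.0, 0.0005, 0.0015]
travel [0.0746, 0.0066, -0.2113] ang [0.0, 0.0005, 0.0015]
```

Joint 6 would run out of range during the loosening turn, so I'll use the half-turned grasp.

Request:
{"op": "move_arm", "data": {
  "plan": [
    {"grip": 0.0,"travel": [0.02,0.002,-0.06],"angular": [0.405,0.04,-0.582]},
    {"grip": 0.0,"travel": [0.02,0.002,-0.06],"angular": [0.405,0.04,-0.582]},
    {"grip": 0.0,"travel": [0.02,0.002,-0.06],"angular": [0.405,0.04,-0.582]},
    {"grip": 0.0,"travel": [0.02,0.002,-0.06],"angular": [0.405,0.04,-0.582]},
    {"grip": 0.0,"travel": [0.02,0.002,-0.06],"angular": [0.405,0.04,-0.582]},
    {"grip": 0.0,"travel": [0.02,0.002,-0.06],"angular": [0.405,0.04,-0.582]},
    {"grip": 0.0,"travel": [0.02,0.002,-0.06],"angular": [0.405,0.04,-0.582]},
    {"grip": 0.0,"travel": [0.02,0.002,-0.06],"angular": [0.405,0.04,-0.582]}
  ]
}}

```text
time: 3.1
ee_pos: [0.5164, -0.1496, 0.187]
orientation: [2.263, 1.558, 0.757]
ft_force: [0.3, 0.6, 0.3]
width: 0.498
grasp_force: 0.0
```

```bash
cat >> g.py <<'E'
H=np.diag([-1.,-1,1])
E
python3 -c "
from g import *
go((KG+.05*N,knob(1.24)@H),(KG+.0035*N,knob(1.24)@H))"
```

```text
t 3.1 pos [ 0.5164 -0.1496  0.187 ] w 0.498 q [-0.62  0.36  2.07  1.07  0.44 -1.19]
travel [0.0187, -0.0008, -0.1014] ang [0.4488, 0.0437, -0.6447]
travel [0.0541, 0.0027, -0.1522] ang [0.4488, 0.0437, -0.6447]
```

Request:
{"op": "move_arm", "data": {
  "plan": [
    {"grip": 0.0,"travel": [0.01,-0.001,-0.06],"angular": [0.449,0.044,-0.645]},
    {"grip": 0.0,"travel": [0.01,-0.001,-0.06],"angular": [0.449,0.044,-0.645]},
    {"grip": 0.0,"travel": [0.01,-0.001,-0.06],"angular": [0.449,0.044,-0.645]},
    {"grip": 0.0,"travel": [0.01,-0.001,-0.06],"angular": [0.449,0.044,-0.645]},
    {"grip": 0.0,"travel": [0.01,-0.001,-0.06],"angular": [0.449,0.044,-0.645]},
    {"grip": 0.0,"travel": [0.01,-0.001,-0.06],"angular": [0.449,0.044,-0.645]},
    {"grip": 0.0,"travel": [0.01,-0.001,-0.06],"angular": [0.449,0.044,-0.645]},
    {"grip": 0.0,"travel": [0.01,-0.001,-0.06],"angular": [0.449,0.044,-0.645]}
  ]
}}

```text
time: 4.1
ee_pos: [0.5239, -0.1504, 0.142]
orientation: [-2.844, 0.388, -0.88]
ft_force: [-0.2, -0.3, 0.4]
width: 0.5
grasp_force: 0.0
```

```bash
python3 -c "
from g import *
go((KG+.045*N,knob(1.24)@H),(KG+.0035*N,knob(1.24)@H))
cam('scene');d=np.load('scene.npz');cv2.imwrite('pics/d.png',cv2.resize(d['pixels'][90:230,150:330,::-1],(720,560),interpolation=cv2.INTER_CUBIC))"
```

```text
t 4.1 pos [ 0.5239 -0.1504  0.142 ] w 0.5 q [-0.61  0.47  2.1   1.37  0.39 -0.03]
travel [0.0125, 0.0006, -0.0469] ang [0.0464, 0.0043, -0.0668]
travel [0.0441, 0.0037, -0.0922] ang [0.0464, 0.0043, -0.0668]
```

View pics/d.png

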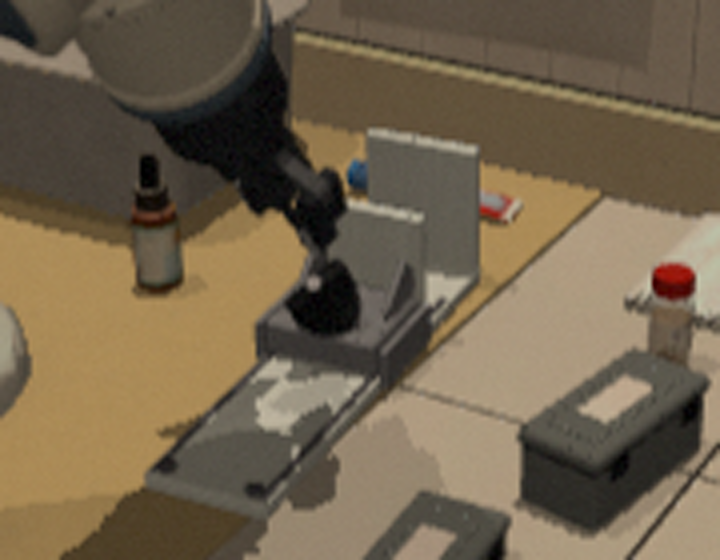

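The gripper (320,210) lines up with the knob (325,295) along the leaning axis and the plate is clear, so I'll go down to it.

Request:
{"op": "move_arm", "data": {
  "plan": [
    {"grip": 0.0,"travel": [0.0125,0.001,-0.047],"angular": [0.046,0.004,-0.067]},
    {"grip": 0.0,"travel": [0.0125,0.001,-0.047],"angular": [0.046,0.004,-0.067]},
    {"grip": 0.0,"travel": [0.028,0.002,-0.07],"angular": [0.046,0.004,-0.067]},
    {"grip": 0.0,"travel": [0.044,0.0037,-0.092],"angular": [0.046,0.004,-0.067]},
    {"grip": 0.0,"travel": [0.044,0.0037,-0.092],"angular": [0.046,0.004,-0.067]},
    {"grip": -1,"travel": [0.044,0.0037,-0.092],"angular": [0.046,0.004,-0.067]},
    {"grip": -1,"travel": [0.044,0.0037,-0.092],"angular": [0.046,0.004,-0.067]},
    {"grip": -1,"travel": [0.044,0.0037,-0.092],"angular": [0.046,0.004,-0.067]}
  ],
  "newtons": 60
}}

```text
time: 5.15
ee_pos: [0.5568, -0.1474, 0.0742]
orientation: [-2.764, 0.609, -0.852]
ft_force: [-2.3, 2.5, 6.2]
width: 0.149
grasp_force: 58.9
```

```bash
python3 -c "
from g import *
go((KG+.0035*N,knob(1.24)@H));print(manip.sense()['ft_force'],manip.sense()['moment'],N*.84/2.0944)"
```

```text
t 5.15 pos [ 0.5568 -0.1474  0.0742] w 0.149 q [-0.56  0.65  2.08  1.82  0.37 -0.3 ]
travel [0.0002, -0.0002, -0.0018] ang [0.0025, 0.0012, -0.0029]
[-2.34230925  2.53228835  6.21256197] [ 0.16463608 -0.12139929  0.34493087] [-0.22894024 -0.02250825  0.32853692]
```

Request:
{"op": "move_arm", "data": {
  "plan": [
    {"grip": -1,"travel": [0,0,0],"angular": [-0.05,-0.005,0.07]},
    {"grip": -1,"travel": [0,0,0],"angular": [-0.1,-0.01,0.14]},
    {"grip": -1,"travel": [0,0,0],"angular": [-0.15,-0.015,0.21]},
    {"grip": -1,"travel": [0,0,0],"angular": [-0.19,-0.019,0.27]},
    {"grip": -1,"travel": [0,0,0],"angular": [-0.23,-0.0225,0.33]},
    {"grip": -1,"travel": [0,0,0],"angular": [-0.23,-0.0225,0.33]},
    {"grip": -1,"travel": [0,0,0],"angular": [-0.23,-0.0225,0.33]}
  ]
}}

```text
time: 6.02
ee_pos: [0.5568, -0.1464, 0.0742]
orientation: [2.874, 0.6, 0.925]
ft_force: [0.5, 9.8, 6.6]
width: 0.151
grasp_force: 58.8
```

```bash
python3 -c "
from g import *
go((KG+.0035*N,knob(.4)@H));print(manip.sense()['ft_force'],manip.sense()['moment'],C[:,0]*.1/.75)"
```

```text
t 6.025 pos [ 0.5568 -0.1464  0.0742] w 0.151 q [-0.56  0.65  2.08  1.82  0.37 -1.14]
travel [0.0002, -0.0016, -0.0018] ang [0.0027, 0.0016, -0.0055]
[0.52747437 9.77348752 6.60975186] [ 1.25919478 -0.4506231   1.08898366] [0.13269358 0.01304576 0.        ]
```

Request:
{"op": "move_arm", "data": {
  "plan": [
    {"grip": -1,"travel": [-0.03,-0.003,0],"angular": [0,0,0]},
    {"grip": -1,"travel": [-0.06,-0.006,0],"angular": [0,0,0]},
    {"grip": -1,"travel": [-0.09,-0.009,0],"angular": [0,0,0]},
    {"grip": -1,"travel": [-0.12,-0.012,0],"angular": [0,0,0]},
    {"grip": -1,"travel": [-0.13,-0.013,0],"angular": [0,0,0]},
    {"grip": -1,"travel": [-0.13,-0.013,0],"angular": [0,0,0]},
    {"grip": -1,"travel": [-0.13,-0.013,0],"angular": [0,0,0]}
  ]
}}

```text
time: 6.9
ee_pos: [0.4587, -0.1556, 0.0742]
orientation: [2.875, 0.599, 0.925]
ft_force: [-4.1, 12.4, 12.6]
width: 0.147
grasp_force: 63.0
```

```bash
python3 -c "
from g import *
go((KG+.0035*N,knob(.4)@H));print(manip.sense()['ft_force'],manip.sense()['moment'],N*.06/.75)"
```

```text
t 6.9 pos [ 0.4587 -0.1556  0.0742] w 0.147 q [-0.74  0.65  2.29  2.02  0.5  -1.55]
travel [0.1311, 0.0107, -0.0018] ang [0.0023, 0.0013, -0.0054]
[-4.14572204 12.41188001 12.55414162] [ 1.71509388 -0.4539362   1.28929455] [-0.04566595 -0.00448964  0.06553216]
```

Request:
{"op": "move_arm", "data": {
  "plan": [
    {"grip": 0.1,"travel": [0,0,0],"angular": [0,0,0]},
    {"grip": 0.1,"travel": [0,0,0],"angular": [0,0,0]},
    {"grip": 0.1,"travel": [-0.046,-0.0045,0.066],"angular": [0,0,0]},
    {"grip": 0.1,"travel": [-0.046,-0.0045,0.066],"angular": [0,0,0]},
    {"grip": 0.1,"travel": [-0.046,-0.0045,0.2],"angular": [0,0,0]},
    {"grip": 1,"travel": [-0.046,-0.0045,0.2],"angular": [0,0,0]}
  ]
}}

```text
time: 7.65
ee_pos: [0.4312, -0.1576, 0.1875]
orientation: [2.874, 0.605, 0.956]
ft_force: [0.5, -0.2, 0.3]
width: 0.747
grasp_force: 0.0
```

```bash
python3 -c "
from g import *
D=[.555,-.355]
go((D+[.15],down(-1.745)),(D+[.03],down(-1.745)))
d=cam('scene');t=d;import k
for nm in('scene','top'):
    d=cam(nm);W,_=k.loc(d)
    m=box(W,-.05,.15,-.05,.05,.086,.098);P=W[m];print(nm,'plate',len(P),np.percentile(P,[5,50,95],axis=0).round(4).tolist())
d=dict(np.load('scene.npz'));W,_=k.loc(d);m=(d['pixels'].max(-1)<60)&box(W,-.13,.0,-.035,.035,.045,.1);Q=W[m]@B;h=Q[:,2];tp=np.percentile(h,98);q=Q[h>tp-.009][:,:2].astype(np.float32)*1000;print(len(q),tp,cv2.minAreaRect(q))
"
```

```text
t 7.65 pos [ 0.4312 -0.1576  0.1875] w 0.747 q [-0.83  0.3   2.24  1.22  0.54 -0.74]
travel [0.165, -0.2632, -0.05] ang [0.0525, 0.3012, -0.2719]
travel [0.165, -0.2632, -0.21] ang [0.0525, 0.3012, -0.2719]
scene plate 137 [[-0.0103, -0.0378, 0.0864], [-0.0073, -0.0023, 0.0918], [-0.0017, 0.0347, 0.0959]]
top plate 94 [[-0.0107, -0.0339, 0.088], [-0.007, 0.0013, 0.0933], [-0.0014, 0.0366, 0.0965]]
90 0.11096677155426746 ((-24.036632537841797, -1.8680353164672852), (44.901161193847656, 13.988632202148438), 20.418842315673828)
```

The end stop reads about 0.009 m and the knob about 0.35 rad, so step 1 is met. Next is the deep case.

Request:
{"op": "move_arm", "data": {
  "plan": [
    {"grip": 1,"travel": [0.165,-0.263,-0.03],"angular": [0.0525,0.301,-0.272]},
    {"grip": 1,"travel": [0.165,-0.263,-0.03],"angular": [0.0525,0.301,-0.272]},
    {"grip": 1,"travel": [0.165,-0.263,-0.03],"angular": [0.0525,0.301,-0.272]},
    {"grip": 1,"travel": [0.165,-0.263,-0.03],"angular": [0.0525,0.301,-0.272]},
    {"grip": 1,"travel": [0.165,-0.263,-0.03],"angular": [0.0525,0.301,-0.272]},
    {"grip": 1,"travel": [0.165,-0.263,-0.03],"angular": [0.0525,0.301,-0.272]},
    {"grip": 1,"travel": [0.165,-0.263,-0.03],"angular": [0.0525,0.301,-0.272]}
  ]
}}

```text
time: 8.68
ee_pos: [0.5565, -0.3565, 0.1627]
orientation: [-3.13, 0.252, -0.024]
ft_force: [-0.5, 0.5, -0.4]
width: 1.0
grasp_force: 0.0
```

```bash
python3 -c "
from g import *
D=[.555,-.355]
go((D+[.15],down(-1.745)),(D+[.03],down(-1.745)))
d=cam('scene');cv2.imwrite('pics/e.png',cv2.resize(d['pixels'][90:250,190:400,::-1],(788,600),interpolation=cv2.INTER_CUBIC))
"
```

```text
t 8.675 pos [ 0.5565 -0.3565  0.1627] w 1.0 q [-0.66  0.62  1.36  0.01  1.15  1.06]
travel [-0.002, 0.002, -0.017] ang [-0.0001, 0.0074, -0.0063]
travel [-0.002, 0.002, -0.177] ang [-0.0001, 0.0074, -0.0063]
```

View pics/e.png

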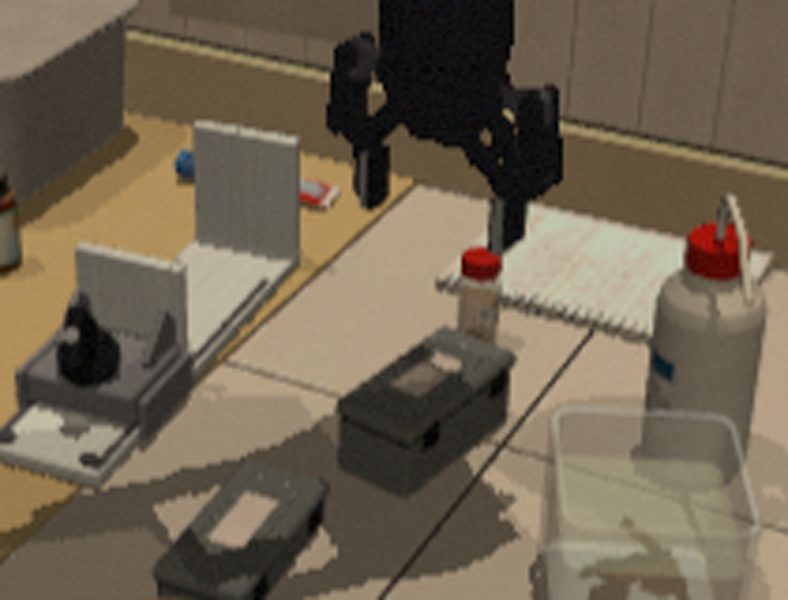

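The gripper hangs above the deep case (425,410) with the vial clear beyond its far end and latches at (430,437) and (505,387). I'll go down and grip.

Request:
{"op": "move_arm", "data": {
  "plan": [
    {"grip": 1,"travel": [-0.002,0.002,-0.08],"angular": [0,0.007,-0.006]},
    {"grip": 1,"travel": [-0.002,0.002,-0.14],"angular": [0,0.007,-0.006]},
    {"grip": 1,"travel": [-0.002,0.002,-0.177],"angular": [0,0.007,-0.006]},
    {"grip": 1,"travel": [-0.002,0.002,-0.177],"angular": [0,0.007,-0.006]},
    {"grip": -1,"travel": [-0.002,0.002,-0.177],"angular": [0,0.007,-0.006]},
    {"grip": -1,"travel": [-0.002,0.002,-0.177],"angular": [0,0.007,-0.006]},
    {"grip": -1,"travel": [-0.002,0.002,-0.177],"angular": [0,0.007,-0.006]}
  ],
  "newtons": 50
}}

```text
time: 9.6
ee_pos: [0.5546, -0.3535, 0.033]
orientation: [3.129, -0.266, 0.01]
ft_force: [-0.6, -0.5, 8.3]
width: 0.676
grasp_force: 55.3
```

```bash
python3 -c "
from g import *
Y=.098-np.pi/2
def cr(x,y,z): return O+C@np.array([x,y,z])
go((cr(.1,-.0005,.17),down(Y)))
print(manip.sense()['ft_force'],manip.sense()['grasp_force'])"
```

```text
t 9.6 pos [ 0.5546 -0.3535  0.033 ] w 0.676 q [-0.66  0.79  1.45  0.    0.9   1.08]
travel [0.1111, 0.2858, 0.1827] ang [0.0005, 0.0032, 0.1277]
[-0.62176935 -0.49655216  8.3061842 ] 55.3109747171402
```

Request:
{"op": "move_arm", "data": {
  "plan": [
    {"grip": -1,"travel": [0,0,0.08],"angular": [0,0,0]},
    {"grip": -1,"travel": [0,0,0.15],"angular": [0,0,0]},
    {"grip": -1,"travel": [0.03,0.08,0.183],"angular": [0,0.003,0.06]},
    {"grip": -1,"travel": [0.06,0.15,0.183],"angular": [0,0.003,0.128]},
    {"grip": -1,"travel": [0.09,0.22,0.183],"angular": [0,0.003,0.128]},
    {"grip": -1,"travel": [0.111,0.286,0.183],"angular": [0,0.003,0.128]},
    {"grip": -1,"travel": [0.111,0.286,0.183],"angular": [0,0.003,0.128]},
    {"grip": -1,"travel": [0.111,0.286,0.183],"angular": [0,0.003,0.128]}
  ]
}}

```text
time: 10.6
ee_pos: [0.6371, -0.1385, 0.1691]
orientation: [3.137, 0.156, -0.002]
ft_force: [-0.3, 0.2, -4.2]
width: 0.672
grasp_force: 57.1
```

```bash
cat >> g.py <<'E'
Y=.098-np.pi/2
def cr(x,y,z): return O+C@np.array([x,y,z])
E
python3 -c "
from g import *
go((cr(.104,-.0005,.07),down(Y)),(cr(.104,-.0005,.0485),down(Y)))
for nm in('scene','top'):
    d=cam(nm);W=(world(d)-O)@C
    m=box(W,-.02,.25,-.06,.06,.1,.23);P=W[m]
    for z0 in np.arange(.1,.23,.01):
        q=P[(P[:,2]>=z0)&(P[:,2]<z0+.01)]
        if len(q)>5: print(nm,round(z0,2),len(q),q.min(0).round(4)[:2],q.max(0).round(4)[:2],np.percentile(q[:,0],[3,97]).round(4))
    cv2.imwrite(f'pics/f_{nm}.png',d['pixels'][...,::-1])
"
```

```text
t 10.6 pos [ 0.6371 -0.1385  0.1691] w 0.672 q [-0.31  0.61  1.36 -0.    1.17  1.17]
travel [0.0064, -0.0002, -0.1321] ang [0.0003, -0.0007, -0.0005]
travel [0.0064, -0.0002, -0.1608] ang [0.0003, -0.0007, -0.0005]
scene 0.1 57 [ 0.1706 -0.0436] [0.1876 0.0028] [0.1716 0.184 ]
scene 0.13 58 [ 0.0412 -0.0294] [0.1571 0.0231] [0.0421 0.1503]
scene 0.14 127 [ 0.0405 -0.0301] [0.1548 0.023 ] [0.042  0.1483]
scene 0.15 114 [ 0.0401 -0.0359] [0.1538 0.028 ] [0.0414 0.1478]
scene 0.16 134 [ 0.0405 -0.0428] [0.1544 0.0263] [0.0415 0.1436]
scene 0.17 131 [ 0.041  -0.0445] [0.1556 0.0413] [0.0424 0.1397]
scene 0.18 341 [ 0.0407 -0.0438] [0.1555 0.0407] [0.0423 0.1442]
scene 0.19 171 [ 0.0472 -0.0439] [0.1548 0.0463] [0.0659 0.1368]
scene 0.2 102 [ 0.0839 -0.0599] [0.1112 0.06  ] [0.0867 0.1102]
scene 0.21 125 [ 0.0834 -0.0598] [0.1168 0.0595] [0.0848 0.1117]
scene 0.22 133 [ 0.0806 -0.0594] [0.1178 0.0599] [0.0817 0.1139]
top 0.1 6 [ 0.171  -0.0391] [ 0.1801 -0.0326] [0.1711 0.1796]
top 0.13 6 [ 0.0425 -0.0257] [ 0.0476 -0.0027] [0.0425 0.047 ]
top 0.14 19 [ 0.0413 -0.0263] [0.092  0.0246] [0.0414 0.0903]
top 0.15 24 [ 0.0419 -0.0262] [0.084  0.0266] [0.0419 0.0818]
top 0.16 22 [ 0.0412 -0.0361] [0.0909 0.025 ] [0.0415 0.0884]
top 0.17 17 [ 0.0417 -0.0398] [0.0896 0.0234] [0.0418 0.0896]
top 0.18 282 [ 0.0402 -0.0406] [0.0952 0.0259] [0.0412 0.0912]
top 0.19 35 [ 0.0423 -0.0441] [0.0914 0.0218] [0.0464 0.0909]
top 0.2 35 [ 0.0844 -0.0578] [ 0.107  -0.0303] [0.0848 0.1061]
top 0.21 18 [ 0.0849 -0.0583] [0.1054 0.0543] [0.085  0.1039]
top 0.22 27 [ 0.0799 -0.0592] [ 0.0935 -0.0163] [0.08   0.0926]
```

Measured in the cradle frame, the held case's near end is at x = 0.041 and it is centred across. I'll lower it 5 mm further in.

Request:
{"op": "move_arm", "data": {
  "plan": [
    {"grip": -1,"travel": [0.0073,0.001,-0.07],"angular": [0,0,0]},
    {"grip": -1,"travel": [0.0073,0.001,-0.12],"angular": [0,0,0]},
    {"grip": -1,"travel": [0.0073,0.001,-0.145],"angular": [0,0,0]},
    {"grip": -1,"travel": [0.0073,0.001,-0.153],"angular": [0,0,0]},
    {"grip": -1,"travel": [0.0073,0.001,-0.157],"angular": [0,0,0]},
    {"grip": -1,"travel": [0.0073,0.001,-0.157],"angular": [0,0,0]}
  ]
}}

```text
time: 11.45
ee_pos: [0.6433, -0.1381, 0.0521]
orientation: [3.137, 0.154, -0.0]
ft_force: [0.6, -0.9, -3.0]
width: 0.672
grasp_force: 56.9
```

```bash
python3 -c "
from g import *
go((cr(.104,-.0005,.0485),down(Y)))
for nm in('scene',):
    d=cam(nm);W=(world(d)-O)@C
    m=box(W,-.0,.165,-.06,.06,.03,.074)&(W[...,1]<.03);P=W[m]
    for z0 in np.arange(.03,.08,.005):
        q=P[(P[:,2]>=z0)&(P[:,2]<z0+.005)]
        if len(q)>5: print(nm,round(z0,3),len(q),np.percentile(q[:,0],[2,98]).round(4),np.percentile(q[:,1],[2,98]).round(4))
"
```

```text
t 11.45 pos [ 0.6433 -0.1381  0.0521] w 0.672 q [-0.3   0.76  1.43 -0.    0.95  1.17]
travel [-0.0018, -0.0008, -0.0048] ang [0.0004, -0.0001, -0.0001]
scene 0.03 26 [0.049  0.1591] [-0.0287 -0.0152]
scene 0.035 26 [0.0489 0.1584] [-0.0319 -0.0169]
scene 0.04 28 [0.0497 0.1594] [-0.038  -0.0159]
scene 0.045 28 [0.0482 0.1277] [-0.0413 -0.0158]
scene 0.05 33 [0.0494 0.1112] [-0.0438 -0.0182]
scene 0.055 35 [0.05   0.1223] [-0.0432 -0.0162]
scene 0.06 45 [0.0495 0.1123] [-0.043   0.0272]
scene 0.065 112 [0.0465 0.1525] [-0.0422  0.0273]
scene 0.07 280 [0.05   0.1507] [-0.0352  0.0275]
```

Request:
{"op": "move_arm", "data": {
  "plan": [
    {"grip": -1,"travel": [0,0,-0.003],"angular": [0,0,0]},
    {"grip": -1,"travel": [0,0,-0.005],"angular": [0,0,0]},
    {"grip": -1,"travel": [0,0,-0.006],"angular": [0,0,0]},
    {"grip": -1,"travel": [0,0,-0.006],"angular": [0,0,0]}
  ]
}}

```text
time: 12.0
ee_pos: [0.6429, -0.138, 0.0484]
orientation: [3.137, 0.154, -0.001]
ft_force: [-9.0, 1.7, 23.9]
width: 0.672
grasp_force: 60.5
```

Request:
{"op": "move_arm", "data": {
  "plan": [
    {"grip": 1,"travel": [0,0,0.001],"angular": [0,0,0]},
    {"grip": 1,"travel": [0,0,0.001],"angular": [0,0,0]},
    {"grip": 1,"travel": [0,0,0.001],"angular": [0,0,0]},
    {"grip": 1,"travel": [0,0,0.06],"angular": [0,0,0]},
    {"grip": 1,"travel": [0,0,0.14],"angular": [0,0,0]},
    {"grip": 1,"travel": [0,0,0.17],"angular": [0,0,0]}
  ]
}}

```text
time: 12.75
ee_pos: [0.644, -0.1383, 0.1776]
orientation: [3.136, 0.154, 0.004]
ft_force: [0.1, 0.6, -0.4]
width: 1.002
grasp_force: 0.0
```

```bash
cat > m.py <<'E'
from g import *
import sys
def meas(zt,lo=.03,hi=.165):
  for nm in('scene','top'):
    d=cam(nm);W=(world(d)-O)@C
    P=W[box(W,lo,hi,-.05,.05,zt-.006,zt+.006)]
    if len(P)<20: print(nm,'few');continue
    k=cv2.minAreaRect(P[:,:2].astype(np.float32)*1000)
    print(nm,len(P),np.round(k[0],1),np.round(k[1],1),round(k[2],1),'z',np.median(P[:,2]).round(4))
E
python3 -c "
from m import *
go(([.394,-.315,.15],down(np.radians(3.1-90))),([.394,-.315,.015],down(np.radians(3.1-90))))
meas(.067)
d=cam('scene');W=world(d);P=W[box(W,.3,.5,-.4,-.2,.0245,.0325)];k=cv2.minAreaRect(P[:,:2].astype(np.float32)*1000);print(len(P),k)
"
```

```text
t 12.75 pos [ 0.644  -0.1383  0.1776] w 1.002 q [-0.3   0.61  1.34 -0.    1.19  1.17]
travel [-0.3333, -0.2356, -0.0368] ang [0.0009, 0.0013, -0.0211]
travel [-0.3333, -0.2356, -0.2168] ang [0.0009, 0.0013, -0.0211]
scene 480 [104.5  -1.6] [120.7  59.4] 0.0 z 0.0673
top 580 [103.2   1.9] [ 58.3 115.3] 89.4 z 0.0671
934 ((417.5024719238281, -300.30487060546875), (247.79135131835938, 107.44701385498047), 36.04048156738281)
```

Request:
{"op": "move_arm", "data": {
  "plan": [
    {"grip": 1,"travel": [-0.333,-0.236,0],"angular": [0,0.001,-0.021]},
    {"grip": 1,"travel": [-0.333,-0.236,0],"angular": [0,0.001,-0.021]},
    {"grip": 1,"travel": [-0.333,-0.236,0],"angular": [0,0.001,-0.021]},
    {"grip": 1,"travel": [-0.333,-0.236,0],"angular": [0,0.001,-0.021]},
    {"grip": 1,"travel": [-0.333,-0.236,-0.05],"angular": [0,0.001,-0.021]},
    {"grip": 1,"travel": [-0.333,-0.236,-0.1],"angular": [0,0.001,-0.021]},
    {"grip": 1,"travel": [-0.333,-0.236,-0.1],"angular": [0,0.001,-0.021]},
    {"grip": 1,"travel": [-0.333,-0.236,-0.1],"angular": [0,0.001,-0.021]}
  ]
}}

```text
time: 13.9
ee_pos: [0.3935, -0.3146, 0.0994]
orientation: [-3.14, -0.086, 0.006]
ft_force: [0.5, -0.5, 0.1]
width: 0.999
grasp_force: 0.0
```

```bash
python3 -c "
from m import *
go(([.394,-.315,.02],down(np.radians(3.1-90))))
d=cam('scene');W=world(d);P=W[box(W,.3,.5,-.36,-.25,.0245,.0325)];k=cv2.minAreaRect(P[:,:2].astype(np.float32)*1000);print(len(P),k)
cv2.imwrite('pics/s.png',cv2.resize(d['pixels'][150:300,190:340,::-1],(600,600),interpolation=cv2.INTER_CUBIC))
"
```

```text
t 13.9 pos [ 0.3935 -0.3146  0.0994] w 0.999 q [-0.79  0.54  1.8  -0.    0.8   0.73]
travel [0.0007, -0.0005, -0.1059] ang [-0.0, -0.0019, -0.0004]
914 ((395.6914367675781, -316.77752685546875), (120.89112854003906, 58.63725280761719), 2.1626322269439697)
```

View pics/s.png

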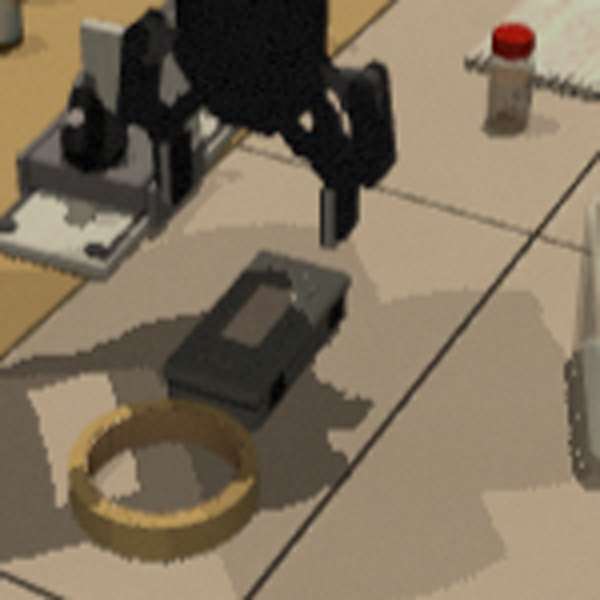

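The open fingers straddle the shallow case (260,340), and the tape (160,480) is clear. I'll go down and grip.

Request:
{"op": "move_arm", "data": {
  "plan": [
    {"grip": 1,"travel": [0.001,-0.001,-0.06],"angular": [0,0,0]},
    {"grip": 1,"travel": [0.001,-0.001,-0.1],"angular": [0,0,0]},
    {"grip": 1,"travel": [0.001,-0.001,-0.104],"angular": [0,0,0]},
    {"grip": 1,"travel": [0.001,-0.001,-0.104],"angular": [0,0,0]},
    {"grip": -1,"travel": [0.001,-0.001,-0.104],"angular": [0,0,0]},
    {"grip": -1,"travel": [0.001,-0.001,-0.104],"angular": [0,0,0]},
    {"grip": -1,"travel": [0.001,-0.001,-0.104],"angular": [0,0,0]}
  ],
  "newtons": 50
}}

```text
time: 14.82
ee_pos: [0.3942, -0.3161, 0.0223]
orientation: [3.139, 0.085, -0.004]
ft_force: [-0.5, 2.0, 14.4]
width: 0.667
grasp_force: 50.5
```

```bash
python3 -c "
from m import *
go((cr(.104,-.0005,.2),down(Y)))
"
```

```text
t 14.825 pos [ 0.3942 -0.3161  0.0223] w 0.667 q [-0.79  0.68  1.84 -0.    0.62  0.73]
travel [0.3303, 0.2364, 0.2369] ang [0.0008, -0.0011, 0.0209]
```

Request:
{"op": "move_arm", "data": {
  "plan": [
    {"grip": -1,"travel": [0,0,0.08],"angular": [0,0,0]},
    {"grip": -1,"travel": [0,0,0.16],"angular": [0,0,0]},
    {"grip": -1,"travel": [0.05,0.04,0.22],"angular": [0,0,0.02]},
    {"grip": -1,"travel": [0.33,0.236,0.237],"angular": [0,0,0.021]},
    {"grip": -1,"travel": [0.33,0.236,0.237],"angular": [0,0,0.021]},
    {"grip": -1,"travel": [0.33,0.236,0.237],"angular": [0,0,0.021]},
    {"grip": -1,"travel": [0.33,0.236,0.237],"angular": [0,0,0.021]},
    {"grip": -1,"travel": [0.33,0.236,0.237],"angular": [0,0,0.021]}
  ]
}}

```text
time: 15.82
ee_pos: [0.6438, -0.1359, 0.1993]
orientation: [3.137, 0.159, -0.003]
ft_force: [0.3, 0.4, -2.1]
width: 0.662
grasp_force: 57.0
```

```bash
python3 -c "
from m import *
go((cr(.104,-.0005,.0935),down(Y)))
d=cam('scene');W=(world(d)-O)@C
P=W[box(W,-.0,.2,-.06,.06,.17,.215)]
for z0 in np.arange(.17,.215,.005):
    q=P[(P[:,2]>=z0)&(P[:,2]<z0+.005)]
    if len(q)>5: print(round(z0,3),len(q),np.percentile(q[:,0],[2,98]).round(4),np.percentile(q[:,1],[2,98]).round(4))
meas(.067)
"
```

```text
t 15.825 pos [ 0.6438 -0.1359  0.1993] w 0.662 q [-0.3   0.59  1.32 -0.    1.24  1.17]
travel [-0.0024, -0.0037, -0.1411] ang [0.0002, -0.0009, -0.0016]
0.175 41 [0.0472 0.1434] [-0.0258  0.0235]
0.18 60 [0.0464 0.1566] [-0.0275  0.0254]
0.185 65 [0.047 0.135] [-0.0329  0.0252]
0.19 63 [0.0478 0.1576] [-0.0339  0.0257]
0.195 63 [0.0463 0.1568] [-0.0393  0.0374]
0.2 95 [0.0471 0.1624] [-0.0406  0.0415]
0.205 363 [0.0492 0.1606] [-0.036   0.0315]
0.21 38 [0.0618 0.1181] [-0.0404  0.0423]
scene 484 [104.3  -2.1] [120.6  59.9] 0.7 z 0.0673
top 243 [92.3  2. ] [58.1 93. ] 89.4 z 0.0662
```

Request:
{"op": "move_arm", "data": {
  "plan": [
    {"grip": -1,"travel": [-0.0025,-0.002,-0.06],"angular": [0,0,0]},
    {"grip": -1,"travel": [-0.0025,-0.002,-0.11],"angular": [0,0,0]},
    {"grip": -1,"travel": [-0.0025,-0.002,-0.132],"angular": [0,0,0]},
    {"grip": -1,"travel": [-0.0025,-0.002,-0.138],"angular": [0,0,0]},
    {"grip": -1,"travel": [-0.0025,-0.002,-0.14],"angular": [0,0,0]},
    {"grip": -1,"travel": [-0.0025,-0.002,-0.14],"angular": [0,0,0]}
  ]
}}

```text
time: 16.73
ee_pos: [0.6398, -0.1404, 0.0949]
orientation: [3.137, 0.154, -0.004]
ft_force: [-0.5, -0.1, -1.2]
width: 0.671
grasp_force: 56.9
```

Request:
{"op": "move_arm", "data": {
  "plan": [
    {"grip": -1,"travel": [0,0.0025,0],"angular": [0,0,0]},
    {"grip": -1,"travel": [0,0.0025,-0.002],"angular": [0,0,0]},
    {"grip": -1,"travel": [0,0.0025,-0.0035],"angular": [0,0,0]},
    {"grip": -1,"travel": [0,0.0025,-0.0035],"angular": [0,0,0]}
  ]
}}

```text
time: 17.23
ee_pos: [0.6396, -0.1381, 0.0929]
orientation: [3.137, 0.155, -0.004]
ft_force: [-7.5, 2.9, 21.1]
width: 0.666
grasp_force: 59.8
```

Contact made. I'll release and rise.

Request:
{"op": "move_arm", "data": {
  "plan": [
    {"grip": 1,"travel": [0,0,0.001],"angular": [0,0,0]},
    {"grip": 1,"travel": [0,0,0.001],"angular": [0,0,0]},
    {"grip": 1,"travel": [0,0,0.001],"angular": [0,0,0]},
    {"grip": 1,"travel": [0,0,0.06],"angular": [0,0,0]},
    {"grip": 1,"travel": [0,0,0.14],"angular": [0,0,0]},
    {"grip": 0,"travel": [-0.1,0,0.17],"angular": [0,0,0]},
    {"grip": 0,"travel": [-0.18,0,0.17],"angular": [0,0,0]}
  ]
}}

```text
time: 18.1
ee_pos: [0.5165, -0.1385, 0.2191]
orientation: [3.136, 0.155, -0.002]
ft_force: [-1.2, -0.5, -0.0]
width: 0.602
grasp_force: 0.0
```

```bash
python3 -c "
from m import *
meas(.099);meas(.061,.03)
K2=KG-.098*C[:,0]
go((K2+.05*N+[0,0,.05],knob(.38)@H),(K2+.0035*N,knob(.38)@H))
d=dict(np.load('scene.npz'));W,_=loc(d);m=(d['pixels'].max(-1)<60)&box(W,-.13,.0,-.035,.035,.045,.1);Q=W[m]@B;h=Q[:,2];tp=np.percentile(h,98);q=Q[h>tp-.009][:,:2].astype(np.float32)*1000;print(len(q),tp,cv2.minAreaRect(q))
cv2.imwrite('pics/st.png',cv2.resize(d['pixels'][80:230,170:370,::-1],(800,600),interpolation=cv2.INTER_CUBIC))
"
```

```text
scene 497 [101.9  -1.6] [123.6  60.3] 0.5 z 0.0993
top few
scene 121 [ 97.8 -22.9] [ 53.8 125.6] 65.1 z 0.0636
top few
t 18.3 pos [ 0.5164 -0.1383  0.2183] w 0.501 q [-0.37  0.4   1.61 -0.    1.13  1.1 ]
travel [-0.1112, -0.0287, -0.0765] ang [-0.0177, -0.2939, 0.1484]
travel [-0.0758, -0.0252, -0.1939] ang [-0.0177, -0.2939, 0.1484]
90 0.11104670363132667 ((-25.00271987915039, -0.9668684005737305), (46.233314514160156, 14.326313018798828), 19.30482292175293)
```

View pics/st.png

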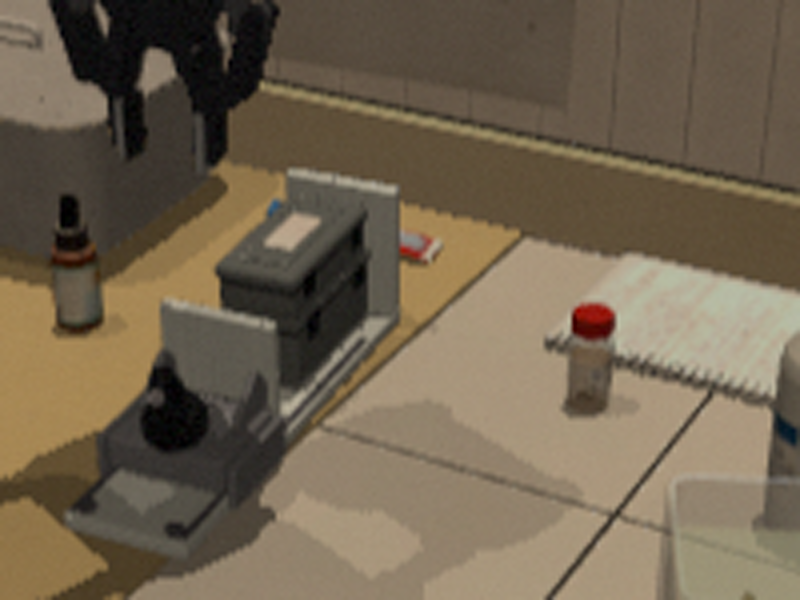

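The stack is square on the cradle: deep case at (300,320), shallow case at (300,240). The knob is at (175,410). Back to the knob.

Request:
{"op": "move_arm", "data": {
  "plan": [
    {"grip": 0,"travel": [-0.12,-0.028,-0.05],"angular": [-0.018,-0.294,0.148]},
    {"grip": 0,"travel": [-0.12,-0.028,-0.05],"angular": [-0.018,-0.294,0.148]},
    {"grip": 0,"travel": [-0.12,-0.028,-0.05],"angular": [-0.018,-0.294,0.148]},
    {"grip": 0,"travel": [-0.12,-0.028,-0.05],"angular": [-0.018,-0.294,0.148]},
    {"grip": 0,"travel": [-0.12,-0.028,-0.05],"angular": [-0.018,-0.294,0.148]},
    {"grip": 0,"travel": [-0.12,-0.028,-0.126],"angular": [-0.018,-0.294,0.148]},
    {"grip": 0,"travel": [-0.12,-0.028,-0.126],"angular": [-0.018,-0.294,0.148]},
    {"grip": 0,"travel": [-0.12,-0.028,-0.126],"angular": [-0.018,-0.294,0.148]}
  ]
}}

```text
time: 19.3
ee_pos: [0.4382, -0.1482, 0.1404]
orientation: [2.913, 0.616, 0.933]
ft_force: [1.1, 0.5, -0.7]
width: 0.5
grasp_force: 0.0
```

```bash
python3 -c "
from m import *
G=np.array([.4587,-.1550,.0742])
go((G+.055*N,knob(.37)@H),(G,knob(.37)@H))"
```

```text
t 19.3 pos [ 0.4382 -0.1482  0.1404] w 0.5 q [-0.79  0.43  2.26  1.44  0.49 -0.97]
travel [-0.0146, -0.0132, -0.0282] ang [-0.0231, -0.0047, -0.0022]
travel [0.0273, -0.0091, -0.0883] ang [-0.0231, -0.0047, -0.0022]
```

Request:
{"op": "move_arm", "data": {
  "plan": [
    {"grip": 0,"travel": [0,0,0],"angular": [0,0,0]},
    {"grip": 0,"travel": [0,0,0],"angular": [0,0,0]}
  ]
}}

```text
time: 19.55
ee_pos: [0.4377, -0.1471, 0.1412]
orientation: [2.917, 0.615, 0.932]
ft_force: [0.4, -0.4, 0.6]
width: 0.498
grasp_force: 0.0
```

```bash
python3 -c "
from m import *
G=np.array([.4587,-.1550,.0742])
go((G+.045*N,knob(.37)@H),(G,knob(.37)@H))"
```

```text
t 19.55 pos [ 0.4377 -0.1471  0.1412] w 0.498 q [-0.79  0.43  2.26  1.43  0.49 -0.95]
travel [-0.0063, -0.0139, -0.0402] ang [-0.0246, -0.0058, -0.0018]
travel [0.028, -0.0106, -0.0893] ang [-0.0246, -0.0058, -0.0018]
```

Settled; the commanded pose equals the measured one. Now I'll align, go in and grip.

Request:
{"op": "move_arm", "data": {
  "plan": [
    {"grip": 0,"travel": [-0.006,-0.014,-0.04],"angular": [-0.0246,-0.006,-0.002]},
    {"grip": 0,"travel": [-0.006,-0.014,-0.04],"angular": [-0.0246,-0.006,-0.002]},
    {"grip": 0,"travel": [0.011,-0.0123,-0.0648],"angular": [-0.0246,-0.006,-0.002]},
    {"grip": 0,"travel": [0.028,-0.0106,-0.0893],"angular": [-0.0246,-0.006,-0.002]},
    {"grip": 0,"travel": [0.028,-0.0106,-0.0893],"angular": [-0.0246,-0.006,-0.002]},
    {"grip": -1,"travel": [0.028,-0.0106,-0.0893],"angular": [-0.0246,-0.006,-0.002]},
    {"grip": -1,"travel": [0.028,-0.0106,-0.0893],"angular": [-0.0246,-0.006,-0.002]},
    {"grip": -1,"travel": [0.028,-0.0106,-0.0893],"angular": [-0.0246,-0.006,-0.002]}
  ],
  "newtons": 70
}}

```text
time: 20.55
ee_pos: [0.4583, -0.1551, 0.0752]
orientation: [2.862, 0.622, 0.921]
ft_force: [-0.1, -1.1, 6.2]
width: 0.149
grasp_force: 68.5
```

```bash
python3 -c "
from m import *
G=np.array([.4587,-.1550,.0742])
go((G,knob(.37)@H));print(manip.sense()['ft_force'])
print(C[:,0]*.0475/.75)"
```

```text
t 20.55 pos [ 0.4583 -0.1551  0.0752] w 0.149 q [-0.74  0.64  2.29  2.03  0.5  -1.58]
travel [0.0005, 0.0002, -0.0013] ang [0.0008, 0.0013, 0.0002]
[-0.09848013 -1.07158439  6.20811381]
[0.06302945 0.00619674 0.        ]
```

Request:
{"op": "move_arm", "data": {
  "plan": [
    {"grip": -1,"travel": [0.02,0.002,0],"angular": [0,0,0]},
    {"grip": -1,"travel": [0.04,0.004,0],"angular": [0,0,0]},
    {"grip": -1,"travel": [0.054,0.0053,0],"angular": [0,0,0]},
    {"grip": -1,"travel": [0.06,0.006,0],"angular": [0,0,0]},
    {"grip": -1,"travel": [0.064,0.0063,0],"angular": [0,0,0]},
    {"grip": -1,"travel": [0.064,0.0063,0],"angular": [0,0,0]}
  ]
}}

```text
time: 21.3
ee_pos: [0.5065, -0.1506, 0.0752]
orientation: [2.861, 0.622, 0.921]
ft_force: [2.0, -1.9, 5.0]
width: 0.143
grasp_force: 68.7
```

```bash
python3 -c "
from m import *
print(manip.sense()['ft_force'])
meas(.099)
d=dict(np.load('scene.npz'));W,_=loc(d);P=W[box(W,.0,.16,-.04,.04,.103,.2)];print(len(P))"
```

```text
[ 1.98056858 -1.9056984   5.03465467]
scene 504 [101.2  -5.2] [ 64.7 127.3] 89.9 z 0.0991
top 780 [101.5   2.5] [ 74.3 126.6] 89.3 z 0.0988
3
```

Free so far, with the stop at about 0.057. I'll creep on in 1.5 mm rows.

Request:
{"op": "move_arm", "data": {
  "plan": [
    {"grip": -1,"travel": [0.002,0.0002,0],"angular": [0,0,0]},
    {"grip": -1,"travel": [0.004,0.0004,0],"angular": [0,0,0]},
    {"grip": -1,"travel": [0.004,0.0004,0],"angular": [0,0,0]}
  ]
}}

```text
time: 21.78
ee_pos: [0.5092, -0.1504, 0.0752]
orientation: [2.862, 0.622, 0.921]
ft_force: [-1.5, -2.4, 9.2]
width: 0.142
grasp_force: 69.5
```

Request:
{"op": "move_arm", "data": {
  "plan": [
    {"grip": -1,"travel": [0.002,0.0002,0],"angular": [0,0,0]},
    {"grip": -1,"travel": [0.003,0.0003,0],"angular": [0,0,0]},
    {"grip": -1,"travel": [0.003,0.0003,0],"angular": [0,0,0]}
  ]
}}

```text
time: 22.15
ee_pos: [0.5103, -0.1501, 0.0751]
orientation: [2.863, 0.62, 0.918]
ft_force: [-15.4, -7.6, 21.7]
width: 0.147
grasp_force: 72.1
```

Contact at 15 N, so the column is snug. Turning the knob clockwise to about 1.3 rad.

Request:
{"op": "move_arm", "data": {
  "plan": [
    {"grip": -1,"travel": [0,0,0],"angular": [0.05,0.005,-0.072]},
    {"grip": -1,"travel": [0,0,0],"angular": [0.1,0.01,-0.143]},
    {"grip": -1,"travel": [0,0,0],"angular": [0.15,0.015,-0.215]},
    {"grip": -1,"travel": [0,0,0],"angular": [0.2,0.02,-0.287]},
    {"grip": -1,"travel": [0,0,0],"angular": [0.25,0.025,-0.36]},
    {"grip": -1,"travel": [0,0,0],"angular": [0.254,0.025,-0.364]},
    {"grip": -1,"travel": [0,0,0],"angular": [0.254,0.025,-0.364]}
  ],
  "newtons": 100
}}

```text
time: 23.02
ee_pos: [0.5103, -0.1514, 0.0752]
orientation: [-2.728, 0.706, -0.836]
ft_force: [-21.8, -18.2, 26.5]
width: 0.139
grasp_force: 101.4
```

```bash
python3 -c "
from m import *
s=manip.sense();print(s['ft_force'],s['moment'],s['grasp_force'],s['width'])
go((s['ee_pos'],knob(1.3)@H))"
```

```text
[-21.79428307 -18.20285859  26.50435069] [-2.21853672  0.65037048 -1.70169377] 101.36793851852417 0.13903431391122964
t 23.025 pos [ 0.5103 -0.1514  0.0752] w 0.139 q [-0.63  0.64  2.18  1.94  0.42 -0.43]
travel [0.0, 0.0, 0.0] ang [0.001, -0.0001, 0.0024]
```

Request:
{"op": "move_arm", "data": {
  "plan": [
    {"grip": 0.1,"travel": [0,0,0],"angular": [0,0,0]},
    {"grip": 0.1,"travel": [0,0,0],"angular": [0,0,0]},
    {"grip": 0.1,"travel": [0,0,0],"angular": [0,0,0]},
    {"grip": 0.1,"travel": [-0.046,-0.0045,0.066],"angular": [0,0,0]},
    {"grip": 0.1,"travel": [-0.08,-0.008,0.12],"angular": [0,0,0]},
    {"grip": 0.1,"travel": [-0.1,-0.05,0.25],"angular": [0,0,0]},
    {"grip": 0.1,"travel": [-0.1,-0.05,0.25],"angular": [0,0,0]},
    {"grip": 0.1,"travel": [-0.1,-0.05,0.25],"angular": [0,0,0]}
  ]
}}

```text
time: 24.02
ee_pos: [0.4357, -0.1881, 0.2638]
orientation: [-2.729, 0.7, -0.837]
ft_force: [0.8, -0.9, 0.1]
width: 0.551
grasp_force: 0.0
```

```bash
python3 -c "
from m import *
meas(.099,.055,.168)
d=dict(np.load('scene.npz'));W,_=loc(d);P=W[box(W,.0,.165,-.045,.045,.095,.105)];print('top x rng',np.percentile(P[:,0],[1,99]),'y',np.percentile(P[:,1],[1,99]))
P=W[box(W,.03,.16,-.04,-.02,.02,.06)];print('deep side',len(P),np.percentile(P[:,0],[1,99]),np.median(P[:,1]))
P=W[box(W,.16,.2,-.04,.0,.102,.112)];print('back',P[:,0].min())
m=(d['pixels'].max(-1)<60)&box(W,-.08,.05,-.035,.035,.045,.1);Q=W[m]@B;h=Q[:,2];tp=np.percentile(h,98);q=Q[h>tp-.009][:,:2].astype(np.float32)*1000;print(len(q),tp,cv2.minAreaRect(q))
cv2.imwrite('pics/fin.png',cv2.resize(d['pixels'][90:220,190:360,::-1],(785,600),interpolation=cv2.INTER_CUBIC))
"
```

```text
scene 457 [111.4  -3.4] [112.5  60.3] 0.3 z 0.0994
top 697 [111.5   1.2] [ 57.8 112.8] 89.5 z 0.0991
top x rng [0.04425167 0.16295846] y [-0.03097421  0.02569695]
deep side 200 [0.03149574 0.15726355] -0.02860737359708587
back 0.17069279407900045
94 0.08055830090089286 ((18.497047424316406, -1.6636619567871094), (14.728357315063477, 45.21112060546875), 54.452205657958984)
```

View pics/fin.png

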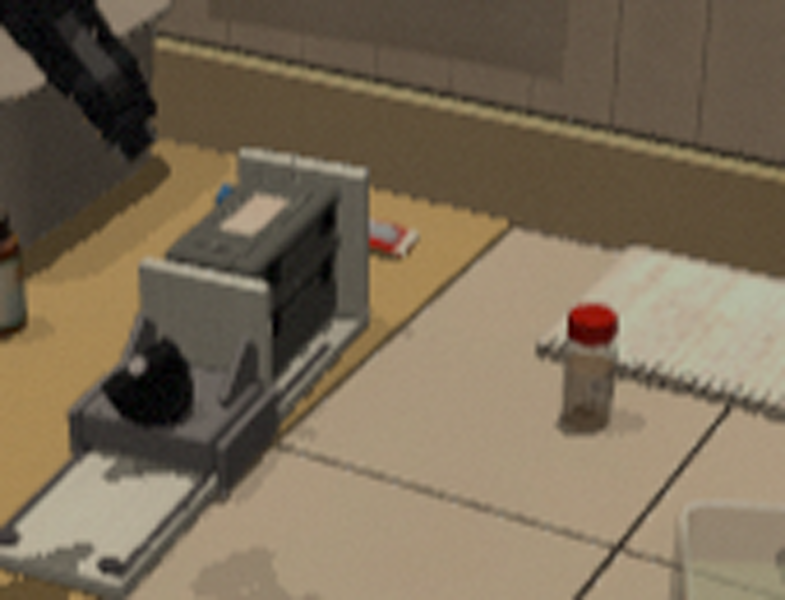

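The final view shows the column held between the stop (205,310) and the backstop (305,240). The wing measures about 1.3 rad, the case tops reach the backstop, the gripper is clear, and nothing else in view has moved.

```bash
python3 -c "
from workcell import manip
print(manip.sign_off())"
```

```text
the job is handed in; nothing more can be done
None
```

I handed the job in at about 24 s of the 72 s limit, with no verdict returned: by my camera measurements both cases stand square against the backstop, the end stop is at about 0.060 m, the knob is clamped at about 1.3 rad, and I saw no bystander disturbed.

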